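Bleed the glue pot: hold its bayonet cap at the vent position

TASK

The compressed-air glue pot is full and must be bled before it is locked: lift the metal cap by its D-handle up and off the hook of the drip stand, lower it into the pot's filler neck, lugs through the two gaps, and turn it clockwise half-way, until its two ears point at the raised vent marks on the collar, without going on into the spring latches. A sprung ring pushes the cap back, so finish while still gripping it and holding it at the vent marks. Leave the other things on the tables where they are.

Things in the scene. Friction and masses are not known exactly. Their poses are not given: they have to be found in the camera images.
- cap_handle (a point): loose metal bayonet cap, 0.24 kg: middle of its D-handle, on the cap's axis. z: cap axis up; y: along the handle; x: across. Handle: flat arch 50 mm long (y), 14 mm thick (x); its top is 21 mm above this point, flange top 21 mm below. Window 30 x 30 mm, top bar 12 mm tall. Grip it from above across its 50 mm length, on the end faces, tips a few mm above the flange.
- cap_seat (a point): on the cap's axis at the flange's underside, 27 mm below cap_handle, same axes. Flange 85 mm wide, 6 mm thick. Below it a spigot 48 mm wide, 20 mm deep, tapered at its foot, with two side lugs on +x and -x: 10 mm wide, out to 31.5 mm from the axis, 7 to 12 mm below the flange. The cap is the same after a half turn. Seated, this point lies at pot_mouth.
- cap_ear (a point): tip of one of the two ears (8 mm wide) on the flange's rim, at -x of the cap, 48 mm from the axis; the other is at +x. Each ear is right above a lug.
- hook (a point): fixed drip stand, a plate 116 x 70 mm with a post and a level hook of 7 mm round bar; this point is on top of the hook, where the bar of the cap's handle hangs, cap level, its x along the hook. x of this frame points along the hook to the post, 66 mm away; -x to the open end. Nothing stands above the hook.
- hook_tip (a point): upturned end of the hook, 20 mm from point hook in its -x and 11 mm higher. Raise the cap 12 to 22 mm (16 is best), move it about 80 mm along the hook's -x, till the flange too is past the tip, and only then higher.
- pot_mouth (a point): fixed grey glue pot, 112 mm wide with gauge and valves; centre of the filler neck's rim, 150 mm above the table; z up, x and y turn with the pot. Bore 57 mm at its lip (5 mm thick), 70 mm below, with two gaps in the lip. The cap goes in with its x (either way) 40 degrees counter-clockwise from this x, sinks till the flange rests on the rim, and turns clockwise.
- neck_gap (a point): middle of one gap in the lip, at the rim, 31 mm from the axis, 40 degrees counter-clockwise (from above) from -x of pot_mouth; the other is opposite. Each is 44 degrees wide.
- vent_mark (a point): one of two raised dark ribs on the collar, 50 mm from the axis at -x of pot_mouth; the other at +x. At the vent position, after 40 degrees of clockwise turn, the ears lie over them: cap x parallel to pot x. Two sprung ball latches on the collar (up to 8 mm above the rim) meet the ears after 64 degrees and click at 72.
- bleed_ring (a joint): sprung ring in the neck, rad: 0 at rest, grows as the lugs push it clockwise. The lugs meet it after about 13 degrees of turn (sooner if the cap sits off-centre); at the vent position it reads about 0.45 to 0.65, a rough check only. It pushes the cap back with 0.06 to 0.12 N m.
- tape_measure: pocket tape measure, 37 x 89 mm, 66 mm tall, between the two work places near the robot (leave alone; origin under its centre)
- screw_pot: open round tin pot of screws, 68 mm wide, 52 mm tall, between the two work places at the back (leave alone; origin under its centre)
- hinged_tin: flat lidded tin, 73 x 102 mm, 28 mm tall, on the saw top behind (leave alone; origin under its centre)
- tape_roll: roll of masking tape lying flat, 103 mm wide, 25 mm tall, on the right (leave alone; origin under its centre)
- glue_bottle: standing glue bottle, 60 mm wide, 197 mm tall, on the right (leave alone; origin under its centre)
- pencil: flat carpenter's pencil, 164 mm long, on the right (leave alone; origin under its centre)
- wax_spray: standing spray can, 53 mm wide, 193 mm tall, far right (leave alone; origin under its centre)
- f_clamp: F-clamp lying flat, 305 x 102 mm, on the saw top at the back right (leave alone; origin under its centre)
There are look-alikes about, which are no part of the job. What is shaped like the part that bears cap_handle but green is not meant.

How it is judged:
By the outcome, as a careful person would: the job done as asked, in the order asked, and still so for the second after the job is handed in, while the arm keeps its last pose, push and grip.
It also fails if it takes over 48 s, if anything falls off the work surface, if the arm or the gripper's body presses on something with over 40 N, if the wrist force passes 120 N, or if a joint passes its speed limit or range.

ROBOT

A 6-joint arm with a two-finger parallel gripper is mounted at the origin on a cart in front of the work surface, level with it; the furniture and walls round the work are solid. World frame = base frame: x ahead of the robot, y to its left, z up, the work surface at z = 0. Lengths are in mm, angles in degrees, forces in N, time in s.
With the tool pointing down it reaches from about 425 to 1125 mm from the base axis. Payload 14.9 kg.
Tool frame: the origin (TCP) lies at the very end of the fingers, on their centre line; the grasp point (between the pads) lies 19 mm behind it (tcp_to_grasp is the distance from the TCP to the grasp point, in mm); z points along the fingers, y is the line along which they close (so a half turn about z gives the same grasp; the last joint's range is limited). The gripper opens to 91 mm and grips with 3 to 60 N. Pads are 32 mm wide; open, the fingers measure 118 mm over their backs; the gripper's body (76 mm by 178 mm) begins 60 mm behind the grasp point.
Start: joints at [71.603, 21.709, 99.362, -0, 58.929, -1.908], TCP at [198.697, 671.221, 213.932] pointing down, gripper open.
Joint ranges: [-158.91, 158.91], [-42.39, 125.64], [0.06, 152.35], [-60.88, 240.88], [17.5, 164.5], [-176.32, 176.32]. Speed limits (degrees/s): [108.29, 108.29, 136.94, 180, 180, 180].

INTERFACE

Orientations are given as a 3x3 rotation matrix whose columns are the frame's x, y, z axes.
In Python, from workcell import read_state, read_camera, camera_model, job_done, find_in, tip_of, tcp_to_grasp gives the robot as it stands.
- The arm moves only by the shell command python3 -m crank 'ROWS' [FORCE]. ROWS is a JSON object of lists of equal length, an entry for each row: "xyz": the shift along the tool's x, y, z in mm, a list of three; "delta_rot": the turn, a rotation vector about the tool's x, y, z in degrees, a list of three; "jaw": the finger opening in mm, from 0 to 91.2. A call has 1 to 20 rows; each row is the pose to reach, as a shift and turn from the pose commanded when the call began, along the tool's axes at that moment; what a row does not reach only later rows make up. A row lasts 1/10 s, in which the tool goes at most 50 mm and 8.59 degrees, less where a joint would pass 70% of its speed; a pose out of reach is approached as far as the arm can. A call with a gripper value outside its range is refused whole. The fingers move at their own pace and stop on an object; FORCE is the grip in N (left out, the last holds). Time passes only in rows, so rows that repeat a pose let the fingers close. It gives the time, the measured TCP pose, the force, the opening and the grip force at its end, in the units of the state.
- read_state(): the state, without advancing time (a new reading comes with each control period).
- read_camera(name): name is "side" or "top" or "wrist"; returns (picture, depth): 480x640x3 uint8, red, green, blue; 480x640 float32, mm along the optical axis (not along the pixel's ray), 0 where there is no reading.
- camera_model(name): a dict with "mtx" (3x3 intrinsics, pixels), "R" (3x3) and "t" (3): a world point X has camera coordinates R X + t. Camera axes: x right, y down, z forward; pixel columns grow to the right and rows downward; lengths in mm; the calibration is good to about 2 mm. The wrist camera is an equidistant fisheye: a pixel r from the principal point sees the ray r / f radians off the axis. A picture is of the moment at which its call begins: read the wrist's pose just before it. camera_model takes no time and is no camera call; for the wrist camera it gives the pose at the moment of the call.
- job_done(): hands the job in; it is judged then, once.
Trained networks look in the newest picture that a camera, given by its name, has taken for a name from the list of things; names that differ only in an ending like _2 or _b are one class to them, and where a whole thing is asked for, a point or a joint stands for the part that bears it (a point fixed in the world has none). Each returns a list of dicts, best first, with "confidence" (0 to 1); they miss things now and then, are a little off and sometimes report something else, mostly with a low value. They report only what shows in the picture. A call takes as long as a camera call. They do not tell look-alikes from the thing itself.
- find_in(thing, camera): "centre" ([row, column] in pixels, amid what is visible of it).
- tip_of(thing, camera): "centre" ([row, column] in pixels: a listed point, or the origin of a listed thing).
The state is a dict: "t": time; "qpos": joint angles; "qvel": joint speeds; "joint_torque": joint torques, N m; "position": TCP position; "eef_rot": TCP orientation; "contact_force": force on the tool from outside, world axes, zero at the start; "ft_torque": the same for the moment, N m; "grip_width": finger opening in mm; "gripper_force": force on a finger pad.
Only numpy, scipy, OpenCV 4.12 (cv2) and the standard library are available. Lean on these libraries where they do the work, as an engineer would, in place of code of your own. Each camera call takes 0.05 s, during which the arm holds its last target. There are 200 camera calls.

## Working session

There is one attempt and no reset: what is moved stays moved. The work goes in short steps, Python scripts to look and compute and a shell command to move; the robot and the scene stay as the last step left them, time stands still between calls to the robot, and variables do not carry over. Pictures are saved under pics/ and viewed, at most 10 in all, crops included, and the job is handed in when it is done.

```bash
ls; mkdir -p pics
cat > h.py <<'E'
import numpy as np, cv2
from workcell import *
def shot(n):
    im,d=read_camera(n); return im,d,camera_model(n)
def ray(n,m,rc):
    K=np.array(m["mtx"]); R=np.array(m["R"]); t=np.array(m["t"])
    x=(rc[1]-K[0,2])/K[0,0]; y=(rc[0]-K[1,2])/K[1,1]
    if n=="wrist":
        r=np.hypot(x,y); s=np.sin(r)/r if r>1e-9 else 1; v=np.array([x*s,y*s,np.cos(r)])
    else: v=np.array([x,y,1.])
    return -R.T@t, R.T@v, v
def atz(n,m,rc,z):
    o,v,_=ray(n,m,rc); return o+v*(z-o[2])/v[2]
def atd(n,m,d,rc):
    o,v,c=ray(n,m,rc); r,k=int(round(rc[0])),int(round(rc[1])); w=d[max(r-2,0):r+3,max(k-2,0):k+3]; w=w[w>0]
    return o+v*(np.median(w) if len(w) else np.nan)/c[2]
def save(n,im): cv2.imwrite("pics/"+n,cv2.cvtColor(im,cv2.COLOR_RGB2BGR))
E
cat > a.py <<'E'
from h import *
np.set_printoptions(precision=1,suppress=True)
s=read_state(); print(s["t"],s["position"],s["eef_rot"],tcp_to_grasp)
for n in ("top","side"):
    im,d,m=shot(n); save(n+"0.png",im)
    print(n,-np.array(m["R"]).T@m["t"])
    for th in ("cap_handle","cap_seat","cap_ear","hook","hook_tip","pot_mouth","neck_gap","vent_mark"):
        for q in tip_of(th,n)[:4]: print(n,th,np.round(q["centre"]),round(q["confidence"],2),atd(n,m,d,q["centre"]))
E
python3 a.py
```

```text
pics
0.0 [198.6 670.8 213.3] [[-1.   0.3 -0. ]
 [ 0.3  1.  -0. ]
 [ 0.  -0.  -1. ]] 18.8
top [-509.4 -283.5 1533.6]
top cap_handle [237. 224.] 0.96 [440.8  73.6 178.2]
top cap_handle [261. 169.] 0.74 [419.2 256.1  65.7]
top cap_seat [244. 225.] 0.98 [438.5  76.3 148.1]
top cap_seat [269. 168.] 0.85 [415.5 266.1  25.1]
top cap_seat [244. 240.] 0.57 [538.1  64.9   6.8]
top cap_ear [276. 180.] 0.87 [399.1 228.5  18.2]
top cap_ear [244. 242.] 0.82 [542.4  60.2   0.1]
top hook [236. 222.] 0.83 [441.8  78.2 183.4]
top hook_tip [234. 229.] 0.76 [464.1  67.  160.7]
top pot_mouth [242. 342.] 0.75 [ 486.  -263.7  121. ]
top neck_gap [248. 349.] 0.74 [ 451.9 -285.6  144.1]
top neck_gap [237. 223.] 0.55 [438.8  75.9 179.9]
top vent_mark [257. 345.] 0.81 [ 421.9 -276.2  139.3]
top vent_mark [244. 346.] 0.3 [ 481.3 -278.2  121.2]
side [  -57.  -1100.1  1090. ]
side cap_handle [195. 233.] 0.96 [408.4 262.2  59.8]
side cap_handle [195. 269.] 0.92 [460.4  91.4 145.2]
side cap_seat [202. 269.] 0.68 [445.   66.  139.9]
side cap_seat [207. 239.] 0.61 [412.7 235.   24.3]
side cap_ear [208. 272.] 0.71 [440.6  39.2 138.2]
side cap_ear [209. 234.] 0.71 [392.9 236.   23.9]
side hook [189. 268.] 0.68 [450.4  74.3 181.6]
side hook_tip [194. 269.] 0.76 [460.4  92.7 148. ]
side pot_mouth [264. 331.] 0.91 [ 471.7 -236.3  120. ]
side neck_gap [271. 329.] 0.55 [ 453.6 -255.4  119.1]
side vent_mark [269. 318.] 0.91 [ 420.4 -254.7  144.6]
```

Run:
```python
import cv2,numpy as np
a=cv2.imread("pics/top0.png")[190:320,130:400]; b=cv2.imread("pics/side0.png")[150:300,200:380]
a=cv2.resize(a,(800,385),interpolation=cv2.INTER_CUBIC)
cv2.imwrite("pics/c1.png",a); cv2.imwrite("pics/c2.png",cv2.resize(b,(720,600),interpolation=cv2.INTER_CUBIC))
```

```text
(no output)
```

View pics/c1.png

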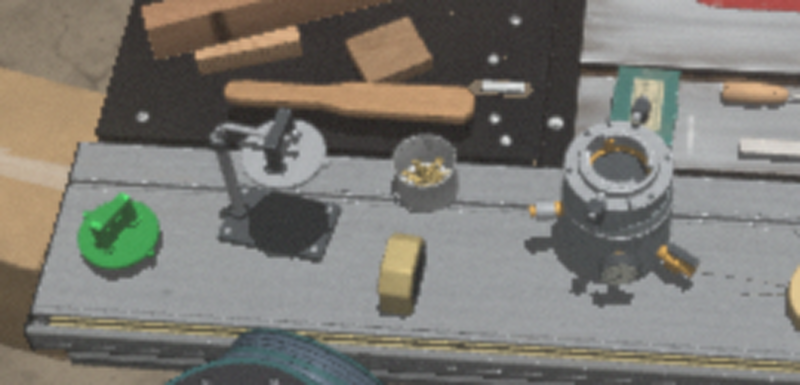

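View pics/c2.png

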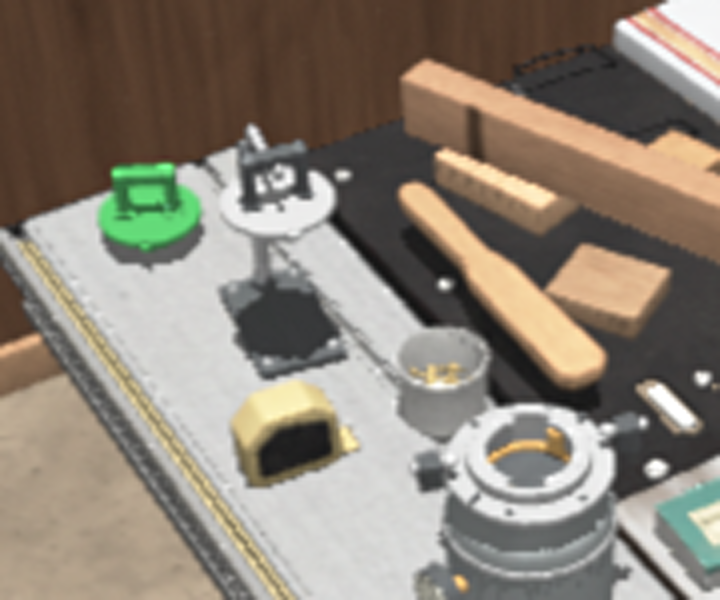

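Candidates for the cap are the metal one hanging on the hook (top 237,224; side 195,269) and the green look-alike on the table (top 261,169; side 195,233). By the description it's the metal one on the hook. The pot is at top (242,342). I'll go closer with the wrist camera, which also gives the check crop.

```bash
cat >> h.py <<'E'
from scipy.spatial.transform import Rotation as Ro
def down(yaw):  # tool y at yaw deg, z down
    a=np.deg2rad(yaw); y=np.array([np.cos(a),np.sin(a),0]); z=np.array([0,0,-1.]); return np.c_[np.cross(y,z),y,z]
def go(p,yaw,s=None):
    s=s or read_state(); R=np.array(s["eef_rot"])
    print("pos",np.round(s["position"],1),"yaw",round(np.degrees(np.arctan2(R[1,1],R[0,1])),2),"xyz",np.round(R.T@(np.array(p)-s["position"]),1),"rot",np.round(Ro.from_matrix(R.T@down(yaw)).as_rotvec(degrees=True),2))
E
python3 - <<'E'
from h import *
s=read_state();m=camera_model("wrist");R=np.array(s["eef_rot"]);c=-np.array(m["R"]).T@m["t"]
print(R.T@(c-s["position"]),R.T@np.array(m["R"])[2],m["mtx"])
go([440,20,400],0,s)
E
```

```text
[  82.10556775   -0.64994169 -170.60184183] [-2.89063619e-01 -5.41519371e-04  9.57309736e-01] [[371.64829954   0.         321.23582539]
 [  0.         371.64829954 234.6041314 ]
 [  0.           0.           1.        ]]
pos [198.7 671.2 214. ] yaw 73.51 xyz [-416.2 -555.9 -186.1] rot [ 0.   -0.   73.51]
```

```bash
python3 -m crank '{"xyz":[[0,0,-100],[0,0,-186],[-416,-556,-186],[-416,-556,-186],[-416,-556,-186],[-416,-556,-186],[-416,-556,-186],[-416,-556,-186],[-416,-556,-186],[-416,-556,-186],[-416,-556,-186],[-416,-556,-186],[-416,-556,-186],[-416,-556,-186],[-416,-556,-186],[-416,-556,-186],[-416,-556,-186],[-416,-556,-186],[-416,-556,-186],[-416,-556,-186]],"delta_rot":[[0,0,0],[0,0,8],[0,0,16],[0,0,24],[0,0,32],[0,0,40],[0,0,48],[0,0,56],[0,0,64],[0,0,73.5],[0,0,73.5],[0,0,73.5],[0,0,73.5],[0,0,73.5],[0,0,73.5],[0,0,73.5],[0,0,73.5],[0,0,73.5],[0,0,73.5],[0,0,73.5]],"jaw":[91,91,91,91,91,91,91,91,91,91,91,91,91,91,91,91,91,91,91,91]}'
cat > b.py <<'E'
from h import *
import sys
np.set_printoptions(precision=1,suppress=True)
n=0
im,d,m=shot("wrist"); save(sys.argv[1],im); np.savez("pics/"+sys.argv[1]+".npz",d=d,K=m["mtx"],R=m["R"],t=m["t"])
s=read_state(); print(s["t"],s["position"],s["contact_force"])
for th in sys.argv[2:]:
    for q in tip_of(th,"wrist")[:3]: print(th,np.round(q["centre"],1),round(q["confidence"],2),atd("wrist",m,d,q["centre"]))
E
python3 b.py w1.png cap_handle cap_seat cap_ear hook hook_tip
```

```text
t: 2.9
position: [439.4, 21.2, 399.8]
eef_rot: [[-0.002, 1.0, -0.0], [1.0, 0.002, 0.0], [0.0, -0.0, -1.0]]
contact_force: [0.6, 0.5, 0.4]
grip_width: 91.1
gripper_force: 0.0
2.95 [439.5  21.2 399.8] [-0.2  0.5 -0. ]
cap_handle [ 15.2 305.7] 0.76 [418.  256.5  67.8]
cap_handle [150.2 334.3] 0.75 [452.6  76.9 183.6]
cap_seat [ 19.4 306.2] 0.86 [417.  262.2  27.1]
cap_seat [150.5 334.1] 0.85 [452.4  76.6 183.7]
cap_ear [186.4 330.9] 0.95 [454.2   8.4   0.4]
cap_ear [ 49.4 290.8] 0.93 [392.9 221.5   0.7]
hook [151.5 332.6] 0.83 [450.9  75.6 183.4]
hook_tip [166.4 325.6] 0.94 [444.1  55.3 142.1]
```

View pics/w1.png

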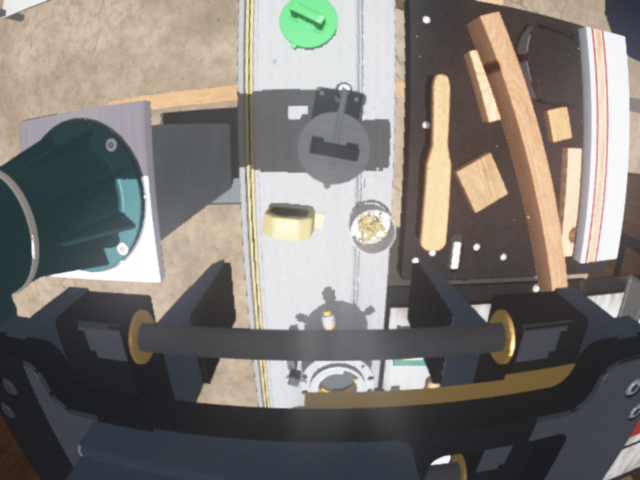

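The wrist view shows the metal cap at (150,334) with its hook post above it at (90,345), and the green look-alike at (20,306). I'll fit the handle and flange from the depth.

```bash
cat > cl.py <<'E'
from h import *
def cloud(f):
    z=np.load("pics/"+f+".npz"); d,K,R,t=z["d"],z["K"],z["R"],z["t"]
    r,c=np.mgrid[:480,:640]; x=(c-K[0,2])/K[0,0]; y=(r-K[1,2])/K[1,1]; a=np.hypot(x,y)+1e-9
    s=np.tan(a)/a; P=np.stack([x*s*d,y*s*d,d],-1); ok=(d>0)&(a<1.3)
    return (P-t)@R, ok
E
python3 - <<'E'
from cl import *
W,ok=cloud("w1.png"); np.set_printoptions(precision=1,suppress=True)
near=ok&(np.hypot(W[...,0]-450,W[...,1]-76)<60)
print(np.histogram(W[near][:,2],bins=np.arange(0,220,5)))
fl=near&(W[...,2]>130)&(W[...,2]<155); F=W[fl]; print("flange",len(F),np.median(F[:,2]),F.min(0),F.max(0),cv2.minEnclosingCircle(F[:,:2].astype(np.float32)))
h=near&(W[...,2]>172)&(W[...,2]<200); H=W[h]; print("handle",len(H),np.median(H[:,2]),cv2.minAreaRect(H[:,:2].astype(np.float32)))
rr,cc=np.where(h); print(rr.min(),rr.max(),cc.min(),cc.max())
for r in range(rr.min(),rr.max()+1,2): print(r,"".join("%4d"%W[r,c,2] for c in range(cc.min()-2,cc.max()+2,2)))
E
```

```text
(array([ 196,  189,  117,    3,    2,    0,    0,    0,    0,    0,    0,
          0,    0,    0,    0,    0,    0,    0,    0,    0,    0,    0,
          0,    0,    0,    0,    0,   76, 3152,   28,    2,    1,    4,
         49,  282,   26,  644,   30,    0,    0,    0,    0,    0]), array([  0,   5,  10,  15,  20,  25,  30,  35,  40,  45,  50,  55,  60,
        65,  70,  75,  80,  85,  90,  95, 100, 105, 110, 115, 120, 125,
       130, 135, 140, 145, 150, 155, 160, 165, 170, 175, 180, 185, 190,
       195, 200, 205, 210, 215]))
flange 3258 141.83034489325635 [411.1  29.6 138.4] [495.5 123.  153.6] ((451.39923095703125, 76.32512664794922), 47.19304275512695)
handle 780 183.35188369647096 ((449.0120544433594, 90.12796783447266), (47.65303421020508, 66.80105590820312), 17.281383514404297)
101 170 311 358
101   -1   0   0   9  10  11   9  12   9   8   8   9  21  20  35  48 170 172 171  11   9   8   9  10   9   8
103    0   1   1   8   9   9   9   9  10   9   9   9   9  19  19 168 171 170 170   9   9   9   8   9   8   9
105    0   0   0   9   9   9   9   8   9  10   8  11  10   8  19
[... 2832 characters left out ...]
84 182 182 184 184 183 183 183 182 184 185 141
159  142 139 141 141 142 142 141 141 140 140 171 173 173 171 142 139 142 140 183 181 181 183 182 183 183 142
161  141 141 140 142 140 141 141 142 141 142 172 175 173 169 142 143 142 142 141 142 141 141 142 142 141 140
163  141 139 141 141 141 142 141 142 142 142 178 179 177 142 142 142 142 143 142 140 139 142 141 141 141 142
165  141 142 140 140 142 143 141 141 141 141 181 182 180 141 142 141 142 141 141 138 142 140 142 140 142 142
167  143 140 142 141 141 140 142 142 141 142 182 181 181 141 141 141 143 142 142 141 142 142 142 142 141 140
169  143 142 141 144 141 142 141 141 141 141 178 182 183 141 140 142 140 141 140 141 141 142 142 141 142 143
```

Run:
```python
from cl import *
W,ok=cloud("w1.png"); np.set_printoptions(precision=1,suppress=True)
r,c=np.mgrid[:480,:640]
h=ok&(r>138)&(r<161)&(c>309)&(c<362)&(W[...,2]>180)&(W[...,2]<188); H=W[h]
print(H.mean(0),cv2.minAreaRect(H[:,:2].astype(np.float32)))
u,s,v=np.linalg.svd(H[:,:2]-H[:,:2].mean(0),full_matrices=0); print("handle yaw",np.degrees(np.arctan2(*v[0][::-1])),v[0])
b=ok&(r>103)&(r<138)&(c>325)&(c<350)&(W[...,2]>166)&(W[...,2]<176); B=W[b]
u,s,v=np.linalg.svd(B[:,:2]-B[:,:2].mean(0),full_matrices=0); print("hook yaw",np.degrees(np.arctan2(*v[0][::-1])),B.mean(0))
F=W[ok&(np.hypot(W[...,0]-450,W[...,1]-76)<60)&(abs(W[...,2]-141.5)<3)]
for k in range(2): cc=F[:,:2].mean(0)
print("fl mean",cc,F[:,:2].min(0),F[:,:2].max(0))
e=F[np.hypot(*(F[:,:2]-[450.5,76.5]).T)>43.8]; print(len(e),np.round(np.degrees(np.arctan2(e[:,1]-76.5,e[:,0]-450.5))))
go([450.5,76.5,145],-15.5)
```

```text
[453.   76.8 183.6] ((453.0845031738281, 76.67149353027344), (14.345640182495117, 49.35976028442383), 80.53968811035156)
handle yaw -9.571352383274236 [ 1.  -0.2]
hook yaw -99.69834593218425 [457.8 108.4 171.2]
fl mean [452.4  76.3] [411.1  29.6] [495.5 123. ]
56 [  81.   61.   48.   47.   46.   44.   42.   37.   35.   21.   21.   19.
   18.   16.   15.   13.   12.   10.    9.    8.    7.    7.    5.    4.
    3.   -5.   -7.   -8.  -10.  -14.  -16.  -19.  -23.  -24.  -27.  -31.
  -33.  -37.  -58.  -61. -101. -100.  -99.  -97.  -96.  -94.  -93.  -91.
 -100.  -99.  -97.  -96.  -94.  -93.  -97.  -96.]
pos [439.7  20.5 399.9] yaw 0.06 xyz [ 56.   10.9 254.9] rot [ 0.  -0.  15.6]
```

```bash
python3 -m crank '{"xyz":[[40,13,20],[56.5,13,60],[56.5,13,110],[56.5,13,155],[56.5,13,190],[56.5,13,220],[56.5,13,240],[56.5,13,253],[56.5,13,253],[56.5,13,253]],"delta_rot":[[0,0,5],[0,0,9.6],[0,0,9.6],[0,0,9.6],[0,0,9.6],[0,0,9.6],[0,0,9.6],[0,0,9.6],[0,0,9.6],[0,0,9.6]],"jaw":[91,91,91,91,91,91,91,91,91,91]}'
python3 -m crank '{"xyz":[[0,0,0],[0,0,0],[0,0,0],[0,0,0],[0,0,0],[0,0,0],[0,0,0],[0,0,0]],"delta_rot":[[0,0,0],[0,0,0],[0,0,0],[0,0,0],[0,0,0],[0,0,0],[0,0,0],[0,0,0]],"jaw":[60,54,50,45,45,45,45,45]}' 40
```

```text
t: 4.2
position: [453.2, 76.6, 147.6]
eef_rot: [[0.166, 0.986, 0.001], [0.986, -0.166, 0.0], [0.0, 0.001, -1.0]]
contact_force: [0.0, -1.0, 0.3]
grip_width: 91.4
gripper_force: 0.0
t: 5.0
position: [452.8, 76.5, 147.0]
eef_rot: [[0.167, 0.986, 0.0], [0.986, -0.167, 0.0], [0.0, 0.0, -1.0]]
contact_force: [-0.8, -0.3, 2.8]
grip_width: 49.5
gripper_force: 40.0
```

```bash
python3 -m crank '{"xyz":[[0,0,-4],[0,0,-9],[0,0,-14],[0,0,-16],[0,0,-16],[-10,0,-16],[-25,0,-16],[-45,0,-16],[-65,0,-16],[-80,0,-16],[-88,0,-16],[-88,0,-16],[-88,0,-40],[-88,0,-80],[-88,0,-110],[-88,0,-110]],"delta_rot":[[0,0,0],[0,0,0],[0,0,0],[0,0,0],[0,0,0],[0,0,0],[0,0,0],[0,0,0],[0,0,0],[0,0,0],[0,0,0],[0,0,0],[0,0,0],[0,0,0],[0,0,0],[0,0,0]],"jaw":[45,45,45,45,45,45,45,45,45,45,45,45,45,45,45,45]}' 40
cat > p.py <<'E'
from h import *
np.set_printoptions(precision=1,suppress=True)
s=read_state(); print(s["position"],s["contact_force"])
for n in ("top","side"):
    im,d,m=shot(n); save(n+"1.png",im)
    o=tip_of("pot_mouth",n)[:1]
    for q in o: print(n,"mouth",q["centre"],atz(n,m,q["centre"],150))
    for th,z in (("vent_mark",150),("neck_gap",150),("cap_seat",235),("cap_handle",262)):
        for q in tip_of(th,n)[:3]: print(n,th,np.round(q["centre"]),round(q["confidence"],2),atz(n,m,q["centre"],z))
E
python3 p.py
```

```text
t: 6.6
position: [440.2, -9.9, 260.7]
eef_rot: [[0.166, 0.986, 0.006], [0.986, -0.166, -0.0], [0.001, 0.006, -1.0]]
contact_force: [-0.5, 0.1, -1.9]
grip_width: 49.8
gripper_force: 40.0
[440.2  -9.9 260.7] [-0.5  0.1 -1.9]
top mouth [243.7, 336.7] [ 459.9 -250.4  150. ]
top vent_mark [254. 273.] 0.65 [411.8 -70.3 150. ]
top vent_mark [256. 342.] 0.63 [ 419.3 -268.   150. ]
top vent_mark [220. 249.] 0.43 [529.6  17.7 150. ]
top neck_gap [245. 347.] 0.86 [ 456.4 -281.2  150. ]
top cap_seat [224. 248.] 0.68 [451.9  -0.9 235. ]
top cap_handle [217. 246.] 0.86 [455.4   2.3 262. ]
side mouth [262.1, 331.2] [ 458.8 -257.   150. ]
side vent_mark [272. 318.] 0.96 [ 411.8 -269.7  150. ]
side vent_mark [194. 280.] 0.28 [486.  70. 150.]
side neck_gap [271. 329.] 0.59 [ 435.7 -282.1  150. ]
side cap_seat [186. 272.] 0.95 [436.    7.4 235. ]
side cap_seat [194. 280.] 0.37 [436.4 -32.7 235. ]
side cap_handle [179. 275.] 0.72 [440.5  -1.6 262. ]
side cap_handle [193. 234.] 0.6 [320.7   0.4 262. ]
side cap_handle [264. 331.] 0.48 [ 393.  -363.9  262. ]
```

Run:
```python
from h import *
go([376,-355,320],-40)
im,d,m=shot("top")
for t in ("glue_bottle","wax_spray","tape_roll"):
    for q in find_in(t,"top")[:1]: print(t,q["centre"],atz("top",m,q["centre"],100))
```

```text
pos [438.  -10.2 256.7] yaw -9.59 xyz [-350.3   -3.8  -63.3] rot [-2.000e-02  1.000e-02  3.041e+01]
glue_bottle [243.0, 423.2] [ 515.59360107 -508.87982572  100.        ]
tape_roll [298.2, 413.1] [ 322.37372901 -475.06452246  100.        ]
```

```bash
python3 -m crank '{"xyz":[[0,0,-30],[-40,-2,-63],[-80,-3,-63],[-120,-4,-63],[-160,-4,-63],[-200,-4,-63],[-240,-4,-63],[-280,-4,-63],[-315,-4,-63],[-340,-4,-63],[-350,-4,-63],[-350,-4,-63],[-350,-4,-63]],"delta_rot":[[0,0,0],[0,0,4],[0,0,8],[0,0,12],[0,0,16],[0,0,20],[0,0,24],[0,0,28],[0,0,30.4],[0,0,30.4],[0,0,30.4],[0,0,30.4],[0,0,30.4]],"jaw":[45,45,45,45,45,45,45,45,45,45,45,45,45]}' 40
python3 b.py w2.png pot_mouth vent_mark neck_gap cap_ear
```

```text
t: 8.7
position: [375.9, -353.9, 319.8]
eef_rot: [[0.642, 0.766, -0.0], [0.766, -0.642, 0.0], [0.0, -0.0, -1.0]]
contact_force: [0.8, 0.7, -2.1]
grip_width: 49.7
gripper_force: 40.0
8.75 [ 376.  -353.7  319.9] [-0.2  0.5 -2.1]
pot_mouth [ 75.2 327.4] 0.77 [ 465.5 -256.6  121.2]
pot_mouth [203.3 468.9] 0.62 [ 512.1 -477.3   61.8]
vent_mark [116.2 294.6] 0.66 [ 415.6 -268.9  144.3]
```

View pics/w2.png

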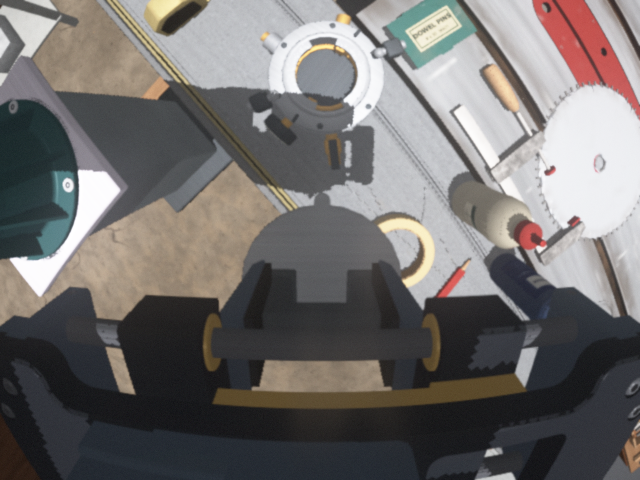

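The pot neck is at (75,327) with the hanging cap's front ear at (200,321). I'll make a top-down rectified view at the rim plane, in colour and height, to get the pot's centre and angle.

```bash
cat > rect.py <<'E'
from cl import *
import sys
f=sys.argv[1]; cx,cy=float(sys.argv[2]),float(sys.argv[3])
W,ok=cloud(f); im=cv2.imread("pics/"+f); z=np.load("pics/"+f+".npz"); K,R,t=z["K"],z["R"],z["t"]
N=400; g=np.linspace(-65,65,N); Y,X=np.meshgrid(-g,g,indexing="ij")   # image right=+x, up=+y
def samp(src,zz):
    P=np.stack([X+cx,Y+cy,np.full_like(X,zz)],-1)@R.T+t; r=np.hypot(P[...,0],P[...,1]); a=np.arctan2(r,P[...,2])*K[0,0]/r
    return cv2.remap(src,(P[...,0]*a+K[0,2]).astype(np.float32),(P[...,1]*a+K[1,2]).astype(np.float32),cv2.INTER_CUBIC)
c=samp(im,147); h=samp(np.where(ok,W[...,2],0).astype(np.float32),147)
hh=cv2.applyColorMap(np.clip((h-120)*255/40,0,255).astype(np.uint8),cv2.COLORMAP_JET)
c=np.clip(c.astype(float)*1.5,0,255).astype(np.uint8)
cv2.imwrite("pics/r_"+f,np.hstack([c,hh])); np.savez("pics/rect.npz",h=h)
near=ok&(np.hypot(W[...,0]-cx,W[...,1]-cy)<62); P=W[near]
print(np.histogram(P[:,2],bins=np.arange(80,170,2)))
E
python3 rect.py w2.png 461 -257
```

```text
(array([   0,    0,    0,    0,    0,    8,   72,   46,   10,    0,    0,
          0,    0,    0,    0,    0,    0,    0,    0,  344, 2021,  270,
        294,  160,   16,    8,   17,   16,   79, 2236, 1733,   90,   91,
        121, 1621,  927,   28,  102,  224,   74,    1,    0,    0,    0]), array([ 80,  82,  84,  86,  88,  90,  92,  94,  96,  98, 100, 102, 104,
       106, 108, 110, 112, 114, 116, 118, 120, 122, 124, 126, 128, 130,
       132, 134, 136, 138, 140, 142, 144, 146, 148, 150, 152, 154, 156,
       158, 160, 162, 164, 166, 168]))
```

View pics/r_w2.png

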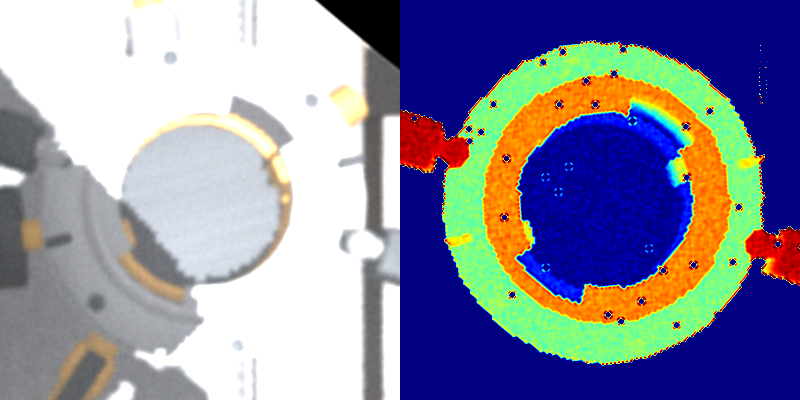

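```bash
cat > fit.py <<'E'
from cl import *
import sys
from scipy.optimize import least_squares
f=sys.argv[1]; c0=np.array([462.,-257.])
W,ok=cloud(f); np.set_printoptions(precision=2,suppress=True)
P=W[ok&(np.hypot(W[...,0]-c0[0],W[...,1]-c0[1])<62)]
def fit(P2,c,lo,hi,n=180,out=True):
    for _ in range(4):
        d=P2-c; a=np.degrees(np.arctan2(d[:,1],d[:,0]))%360; r=np.hypot(*d.T); E=[]
        for k in range(n):
            w=(a//(360/n)==k)&(r>lo)&(r<hi)
            if w.sum()>2: i=np.where(w)[0]; E.append(P2[i[np.argmax(r[i]) if out else np.argmin(r[i])]])
        E=np.array(E); s=least_squares(lambda q:np.hypot(*(E-q[:2]).T)-q[2],[*c,(lo+hi)/2],loss="soft_l1",f_scale=.5); c=s.x[:2]
    return s.x,len(E)
rim=P[(P[:,2]>146.5)&(P[:,2]<152.5)][:,:2]; col=P[(P[:,2]>137)&(P[:,2]<143)][:,:2]
print("rim z",np.median(P[(P[:,2]>146.5)&(P[:,2]<152.5)][:,2]))
print("rim out",fit(rim,c0,34,46)); s,_=fit(rim,c0,26,46,out=False);print("rim in",s); print("col out",fit(col,c0,47,60)); c=(fit(rim,c0,34,46)[0][:2]+fit(col,c0,47,60)[0][:2])/2
print("centre",c)
d=P[:,:2]-c; r=np.hypot(*d.T); w=(P[:,2]>142.3)&(P[:,2]<146)&(r>45.5)&(r<55)
a=np.degrees(np.arctan2(d[w,1],d[w,0])); print("ribs",np.histogram(a,bins=np.arange(-180,181,5))[0]); 
for k in (15,-165):
    q=a[abs((a-k+180)%360-180)<7]; print(k,len(q),q.mean())
w=(r>25)&(r<34); A=np.degrees(np.arctan2(d[:,1],d[:,0])); 
lip=w&(P[:,2]>146.5)&(r<33)&(r>29.5)
hist=np.histogram(A[lip],bins=np.arange(-180,181,2))[0]; print("empty bins",[int(-180+2*i) for i in np.where(hist==0)[0]])
E
python3 fit.py w2.png
python3 - <<'E'
# held cap: flange/ear as seen, z approx 314
from cl import *
W,ok=cloud("w2.png"); s=read_state(); R=np.array(s["eef_rot"]); L=(W-s["position"])@R
r,c=np.mgrid[:480,:640]
m=ok&(r>185)&(r<300)&(c>240)&(c<400)&(abs(L[...,2]-5.5)<4)&(L[...,0]<55); Q=L[m]; print("flange tool z",np.median(Q[:,2]),Q.min(0),Q.max(0))
far=Q[Q[:,0]>43.5]; print("ear",len(far),far.mean(0),far[:,1].min(),far[:,1].max())
E
```

```text
rim z 149.68381106584914
rim out (array([ 462.85, -257.11,   39.7 ]), 180)
rim in [ 462.75 -257.21   29.04]
col out (array([ 462.94, -257.02,   53.66]), 174)
centre [ 462.89 -257.07]
ribs [ 0  0 12 10  0  0  0  0  0  1  0  0  0  0  0  0  0  0  0  0  0  0  0  0
  1  0  0  0  0  0  0  0  0  0  0  1  0  0 13 12  0  0  0  0  2  0  0  0
  1  0  0  0  0  0  0  0  1  0  0  0  0  0  0  0  0  0  0  0  0  0  0  0]
15 25 14.897294072514878
-165 22 -164.91203168625069
empty bins [-146, -144, -142, -140, -138, -136, -134, -132, -130, -128, -126, -124, -122, -120, -118, -116, -114, -112, -110, -108, -106, 34, 36, 38, 40, 42, 44, 46, 48, 50, 52, 54, 56, 58, 60, 62, 64, 66, 68, 70, 72, 74]
flange tool z 5.468028327025964 [ -7.45941626 -42.24327593   1.51312415] [48.97907628 40.52112097  9.48442891]
ear 176 [46.15677268  0.37858028  6.22442204] -3.492019710869027 4.349767214870523
```

Run:
```python
from cl import *
from scipy.optimize import least_squares
W,ok=cloud("w2.png"); s=read_state(); R=np.array(s["eef_rot"]); L=(W-s["position"])@R
r,c=np.mgrid[:480,:640]
m=ok&(r>185)&(r<300)&(c>235)&(c<405)&(abs(L[...,2]-5.5)<3)&(L[...,0]<55)
E=[]
Q=L[m]; a=np.degrees(np.arctan2(Q[:,1],Q[:,0])); rr=np.hypot(Q[:,0],Q[:,1])
for k in list(range(-70,-10,2))+list(range(10,70,2)):
    w=(a>=k)&(a<k+2)
    if w.sum()>3: E.append(Q[w][np.argmax(rr[w]),:2])
E=np.array(E); f=least_squares(lambda q:np.hypot(*(E-q[:2]).T)-q[2],[0,0,42.5],loss="soft_l1",f_scale=.4); g=least_squares(lambda q:np.hypot(*(E-q[:2]).T)-42.3,[0,0],loss="soft_l1",f_scale=.4)
print(len(E),f.x,g.x)
t=np.median(Q[(abs(Q[:,1])<15)&(Q[:,0]>25)][:,2]),np.median(Q[(Q[:,1])<-25][:,2]),np.median(Q[Q[:,1]>25][:,2]); print("z front, -y, +y",t)
go([462.9,-257.1,190],-35)
```

```text
60 [1.27012305e+00 2.68284036e-02 4.18183510e+01] [0.65413268 0.0109446 ]
z front, -y, +y (np.float64(5.535920867884085), np.float64(5.571460734577536), np.float64(5.6097890775158215))
pos [ 376.1 -354.   320.1] yaw -39.93 xyz [130.    4.3 130.1] rot [ 0.01 -0.   -4.93]
```

```bash
python3 -m crank '{"xyz":[[40,4,10],[80,4.3,20],[115,4.3,40],[129.3,4.3,70],[129.3,4.3,95],[129.3,4.3,115],[129.3,4.3,128],[129.3,4.3,130],[129.3,4.3,130]],"delta_rot":[[0,0,-1],[0,0,-3],[0,0,-5],[0,0,-5],[0,0,-5],[0,0,-5],[0,0,-5],[0,0,-5],[0,0,-5]],"jaw":[45,45,45,45,45,45,45,45,45]}' 40
python3 -m crank '{"xyz":[[0,0,4],[0,0,8],[0,0,12],[0,0,15],[0,0,18],[0,0,20],[0,0,20]],"delta_rot":[[0,0,0],[0,0,0],[0,0,0],[0,0,0],[0,0,0],[0,0,0],[0,0,0]],"jaw":[45,45,45,45,45,45,45]}' 40
```

```text
t: 9.85
position: [462.4, -258.5, 190.3]
eef_rot: [[0.573, 0.819, 0.0], [0.819, -0.573, -0.0], [0.0, 0.0, -1.0]]
contact_force: [0.7, -0.0, -1.7]
grip_width: 49.8
gripper_force: 40.0
t: 10.55
position: [462.1, -258.4, 169.7]
eef_rot: [[0.573, 0.819, -0.0], [0.819, -0.573, 0.0], [-0.0, -0.0, -1.0]]
contact_force: [-0.9, -0.9, -1.7]
grip_width: 50.0
gripper_force: 40.0
```

```bash
python3 -m crank '{"xyz":[[0.5,0,3],[0.5,0,5],[0.5,0,7],[0.5,0,8],[0.5,0,8.5],[0.5,0,8.5]],"delta_rot":[[0,0,0],[0,0,0],[0,0,0],[0,0,0],[0,0,0],[0,0,0]],"jaw":[45,45,45,45,45,45]}' 40
```

```text
t: 11.15
position: [462.5, -258.0, 161.4]
eef_rot: [[0.573, 0.819, -0.0], [0.819, -0.573, 0.0], [-0.0, -0.0, -1.0]]
contact_force: [-0.2, 0.4, -1.5]
grip_width: 49.6
gripper_force: 40.0
```

```bash
python3 -m crank '{"xyz":[[0,0,0.4],[0,0,0.8],[0,0,0.8]],"delta_rot":[[0,0,0],[0,0,0],[0,0,0]],"jaw":[45,45,45]}' 40
```

```text
t: 11.45
position: [462.6, -258.0, 161.2]
eef_rot: [[0.573, 0.819, 0.0], [0.819, -0.573, -0.0], [-0.0, 0.0, -1.0]]
contact_force: [-5.0, 1.3, 7.1]
grip_width: 49.5
gripper_force: 40.0
```

```bash
python3 -m crank '{"xyz":[[0,0,-0.2],[0,-0.1,-0.2],[0,-0.1,-0.2],[0,-0.2,-0.2],[0,-0.2,-0.2],[0.1,-0.3,-0.2],[0.1,-0.3,-0.2],[0.1,-0.3,-0.2]],"delta_rot":[[0,0,3],[0,0,7],[0,0,11],[0,0,15],[0,0,19],[0,0,23],[0,0,26],[0,0,26]],"jaw":[45,45,45,45,45,45,45,45]}' 55
python3 -c "
from workcell import *
s=read_state();print(s['ft_torque'],s['contact_force'])"
```

```text
t: 12.25
position: [462.5, -257.7, 161.2]
eef_rot: [[0.875, 0.484, 0.0], [0.484, -0.875, -0.0], [0.0, 0.0, -1.0]]
contact_force: [-3.0, 2.1, 4.2]
grip_width: 49.8
gripper_force: 55.0
[ 0.1959826   0.56492545 -0.03443806] [-3.01973299  2.12969099  4.1931738 ]
```

```bash
python3 -m crank '{"xyz":[[0,0,0],[0,-0.1,0],[0,-0.1,0],[0,-0.1,0],[0,-0.1,0],[0,-0.1,0]],"delta_rot":[[0,0,4],[0,0,8],[0,0,11],[0,0,14],[0,0,14],[0,0,14]],"jaw":[45,45,45,45,45,45]}' 55
cat > e.py <<'E'
from cl import *
import sys
f=sys.argv[1]
im,d,m=shot("wrist"); save(f,im); np.savez("pics/"+f+".npz",d=d,K=m["mtx"],R=m["R"],t=m["t"])
s=read_state(); R=np.array(s["eef_rot"]); print(s["t"],s["position"],"yaw",np.degrees(np.arctan2(R[1,1],R[0,1])),s["contact_force"],s["ft_torque"])
W,ok=cloud(f); D=W[...,:2]-[462.9,-257.1]; r=np.hypot(D[...,0],D[...,1]); Z=W[...,2]
fl=ok&(r<44)&(Z>152)&(Z<160); print("flange top",np.median(Z[fl]),fl.sum())
e=ok&(r>44)&(r<50)&(Z>149)&(Z<160); A=np.degrees(np.arctan2(D[...,1],D[...,0]))[e]; B=A[abs(A-15)<12]; print("ear ang",len(B),B.mean() if len(B) else 0,B.min(),B.max())
x=im[20:320,170:470]; save("z_"+f,cv2.resize(x,(600,600),interpolation=cv2.INTER_CUBIC))
E
python3 e.py w3.png
```

```text
t: 12.85
position: [462.4, -257.7, 161.2]
eef_rot: [[0.965, 0.261, 0.0], [0.261, -0.965, -0.0], [0.0, 0.0, -1.0]]
contact_force: [-0.8, 3.3, 5.7]
grip_width: 49.4
gripper_force: 55.0
12.9 [ 462.42786095 -257.66134482  161.20311919] yaw -74.8445478126526 [-1.26052616  3.81896382  6.24617771] [0.4555653  0.4471675  0.02925099]
flange top 155.905342946937 9829
ear ang 145 13.454527942138894 8.324198948465709 18.403105430178478
```

View pics/z_w3.png

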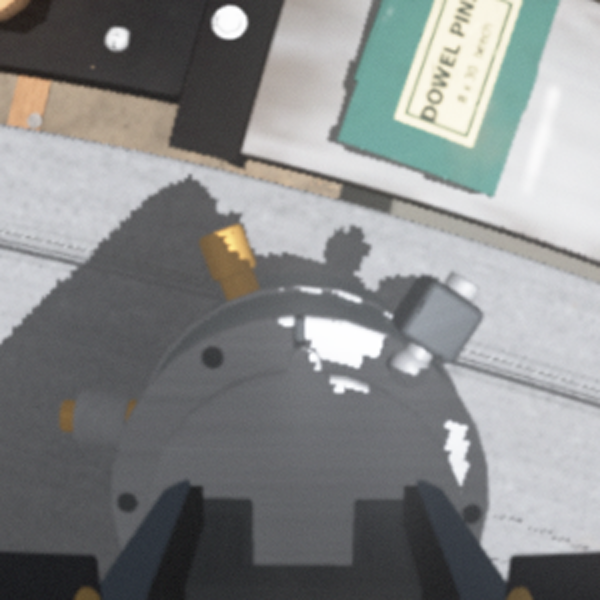

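```bash
python3 - <<'E'
from cl import *
from scipy.optimize import least_squares
W,ok=cloud("w3.png"); Z=W[...,2]; c=np.array([462.9,-257.1]); D=W[...,:2]-c; r=np.hypot(D[...,0],D[...,1]); A=np.degrees(np.arctan2(D[...,1],D[...,0]))
fl=ok&(r<52)&(Z>153)&(Z<159); E=[]
for k in range(-30,62,2):
    w=fl&(A>=k)&(A<k+2)
    if w.sum()>3: i=np.argmax(np.where(w,r,0)); E.append(W.reshape(-1,3)[i,:2]); 
E=np.array(E); ang=np.degrees(np.arctan2(*(E-c).T[::-1])); print(np.c_[np.round(ang),np.round(np.hypot(*(E-c).T),1)].astype(int).tolist())
s=abs(ang-14)>9; f=least_squares(lambda q:np.hypot(*(E[s]-q).T)-42.4,c,loss="soft_l1",f_scale=.4).x; print("flange centre",f)
D2=W[...,:2]-f; r2=np.hypot(D2[...,0],D2[...,1]); A2=np.degrees(np.arctan2(D2[...,1],D2[...,0]))
for lo,hi in((44.5,46),(46,48),(48,50)):
    q=A2[fl&(r2>lo)&(r2<hi)&(abs(A2-14)<10)]; print(lo,len(q),q.min(),q.max(),(q.min()+q.max())/2,q.mean())
g=ok&(Z>141.8)&(Z<147)&(r>48.5)&(r<55)&(abs(A-14)<15); print("rib?",np.c_[A[g],r[g],Z[g]].round(1).tolist())
E
sed -i 's/samp(im,147)/samp(im,145)/;s/147)$/145)/' rect.py; python3 rect.py w3.png 462.9 -257.1 >/dev/null
python3 -c "
import cv2;a=cv2.imread('pics/r_w3.png');c=[a[100:260,k+250:k+400] for k in(0,400)]
cv2.imwrite('pics/r3.png',cv2.resize(cv2.hconcat(c),(800,427),interpolation=cv2.INTER_CUBIC))"
```

```text
[[-29, 43], [-28, 43], [-25, 42], [-22, 42], [-20, 51], [-19, 51], [-18, 52], [-16, 52], [-13, 52], [-11, 51], [-10, 42], [-6, 42], [-5, 42], [-2, 43], [-1, 42], [1, 42], [2, 42], [4, 42], [7, 42], [9, 47], [12, 48], [14, 48], [14, 48], [16, 47], [18, 46], [21, 42], [23, 42], [25, 42], [28, 42], [29, 42], [31, 42], [34, 41], [36, 41], [38, 42], [40, 42], [42, 42], [43, 42], [46, 42], [46, 42], [49, 41], [51, 41], [53, 41], [54, 42], [56, 42], [58, 41], [60, 41]]
flange centre [ 463.4899154  -258.30315331]
44.5 48 10.060933067729115 19.948802562894812 15.004867815311965 15.156783539708544
46 53 10.866411208686557 19.264390184732278 15.065400696709418 15.221694836263868
48 7 13.364822863730284 16.81274871395982 15.088785788845051 14.923571793455247
rib? [[16.4, 54.5, 143.7], [15.8, 54.5, 143.9], [15.3, 54.6, 144.6], [14.8, 54.7, 145.2], [14.2, 54.5, 144.0], [13.7, 54.3, 142.2], [16.4, 54.1, 144.7], [15.8, 54.2, 145.0], [15.3, 54.2, 145.2], [14.7, 54.1, 144.8], [14.2, 54.1, 144.6], [13.7, 54.1, 144.9], [16.4, 53.6, 145.0], [15.8, 53.6, 145.0], [15.3, 53.8, 145.9], [14.7, 53.5, 144.3], [
[... 537 characters left out ...]
145.0], [16.4, 51.2, 146.0], [15.9, 51.0, 144.7], [15.3, 51.0, 144.9], [14.7, 51.1, 145.2], [14.2, 51.2, 145.9], [13.6, 51.0, 144.8], [16.4, 50.5, 145.0], [15.9, 50.6, 145.4], [15.3, 50.6, 145.5], [14.7, 50.7, 146.3], [14.1, 50.6, 145.2], [13.6, 50.4, 144.2], [16.5, 49.9, 144.4], [15.9, 50.0, 144.6], [15.3, 50.1, 145.2], [14.7, 50.1, 145.7], [14.1, 50.0, 144.9], [13.6, 50.1, 145.1], [16.5, 49.7, 145.9], [15.9, 49.4, 144.4], [15.3, 49.4, 144.2], [14.7, 49.7, 146.1], [14.1, 49.4, 144.6], [13.5, 49.6, 145.6], [16.5, 48.9, 144.5], [15.9, 49.1, 145.5], [15.3, 49.1, 145.6], [14.7, 49.2, 145.9], [14.1, 49.1, 145.4], [13.5, 48.8, 144.1], [15.9, 48.6, 145.5], [15.3, 48.6, 145.5], [14.1, 48.7, 146.4]]
```

View pics/r3.png

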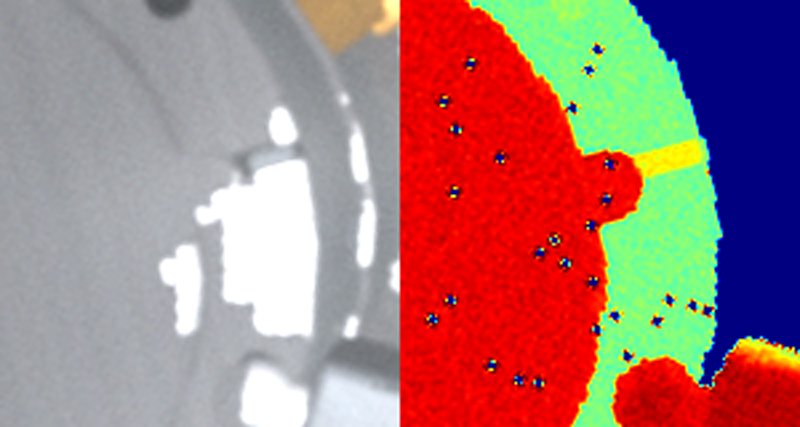

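The cap is seated, with the flange top at 155.9 mm. It points at 15.0°, matching the rib, but sits about 1.1 mm off-centre. I'll centre it.

```bash
python3 -m crank '{"xyz":[[0,-0.5,0],[0,-1.1,0],[0,-1.1,0],[0,-1.1,0]],"delta_rot":[[0,0,0],[0,0,0],[0,0,0],[0,0,0]],"jaw":[45,45,45,45]}' 55
python3 e.py w4.png; sed -i 's/^W,ok=cloud("w3.png")/W,ok=cloud("w4.png")/' /dev/null
python3 - <<'E'
from h import *
for n in("wrist","top","side"):
    shot(n)
    print(n,[(np.round(q["centre"]),round(q["confidence"],2)) for q in find_in("cap_handle",n)[:2]])
E
```

```text
t: 13.3
position: [462.3, -256.8, 161.2]
eef_rot: [[0.966, 0.26, 0.001], [0.26, -0.966, -0.001], [0.0, 0.001, -1.0]]
contact_force: [-0.8, -0.6, 5.4]
grip_width: 49.5
gripper_force: 55.0
13.35 [ 462.30365672 -256.86516486  161.16375706] yaw -74.92789074552628 [-1.18523536  0.32334682  4.98323611] [-0.19143508  0.32569202  0.23856011]
flange top 155.8988760723523 9822
ear ang 150 14.412087553552304 9.263660822060492 19.27443911973931
wrist [(array([265., 321.]), 0.93), (array([301., 522.]), 0.31)]
top [(array([245., 338.]), 0.98)]
side [(array([264., 328.]), 0.86), (array([201., 235.]), 0.72)]sed: couldn't edit /dev/null: not a regular file
```

```bash
python3 -c "
from workcell import *
print(job_done())"
```

```text
the job is handed in; nothing more can be done
None
```

I handed the job in with the metal cap seated in the pot neck and turned to the vent marks (ears within about 1° of the marks, short of the latches), still gripped and held there, at about 13.5 s of the 48 s; no verdict came back.

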